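# Lock a plaster model's mandrel in the holding stand

### The arm

A 7-joint arm with a two-finger parallel gripper is mounted at the origin on the work surface. World frame = base frame: x ahead of the robot, y to its left, z up, the work surface at z = 0. Lengths are in m, angles in rad, forces in N, time in s.
With the tool pointing down it reaches from about 0.4 to 0.85 m from the base axis. Payload 6.9 kg.
Tool frame: the origin (TCP) lies on the centre line of the jaws, within the pads' length; the fingertips stand 11 mm ahead of it and the grasp point (between the pads) lies 8 mm behind it (env.nose_length is the distance from the TCP to the fingertips, in m); z points along the fingers, y is the line along which they close (so a half turn about z gives the same grasp; the last joint's range is limited). The gripper opens to 85 mm and grips with 20 to 120 N. Pads are 22 mm wide; open, the fingers measure 114 mm over their backs; the gripper's body (76 mm by 85 mm) begins 54 mm behind the grasp point. The pads swing forward as they close: fully open they stand 13 mm farther back than shut.
Start: joints at [-1, 0.507, -0.238, 1.5, 0.126, 1.149, -0.155], TCP at [0.281, 0.558, 0.242] pointing down, gripper open.
Joint ranges: [-3.08, 3.08], [-0.24, 2.05], [-1.43, 1.35], [0, 2.5], [-1.52, 4.66], [0.17, 1.96], [-2.89, 2.89]. Speed limits (rad/s): [2.39, 2.39, 3.14, 3.14, 3.14, 3.14, 3.14].

### API

Orientations are given as [roll, pitch, yaw] about the fixed x, y, z axes, in that order (R = Rz(yaw) Ry(pitch) Rx(roll)).
In Python, from workcell import sensors, optics, env gives the robot as it stands.
- The arm moves only by the shell command python3 -m creep 'ROWS' [FORCE]. ROWS is JSON, one flat list of numbers, 7 for each row, row after row: the shift along the tool's x, y, z in units of 30 mm (1.0 is 30 mm), then the turn, a rotation vector about the tool's x, y, z in units of 6 degrees (1.0 is 6 degrees), then the finger opening in mm, from 0 to 85.4. In form: [tx, ty, tz, rx, ry, rz, gripper, tx, ty, tz, rx, ry, rz, gripper, ...]. A call has 1 to 5 rows; each row is the pose to reach, as a shift and turn from the pose commanded when the call began, along the tool's axes at that moment; what a row does not reach only later rows make up. A row lasts 1/10 s, in which the tool goes at most 50 mm and 8.59 degrees, less where a joint would pass 70% of its speed; a pose out of reach is approached as far as the arm can. A call with a gripper value outside its range is refused whole. The fingers move at their own pace and stop on an object; FORCE is the grip in N (left out, the last holds). Time passes only in rows, so rows that repeat a pose let the fingers close. It gives the time, the measured TCP pose, the force, the opening and the grip force at its end, in the units of the state.
- sensors.get_obs(): the state, without advancing time (a new reading comes with each control period).
- optics.grab_frame(name): name is "side" or "top"; returns the picture (420x560x3 uint8, red, green, blue); there is no depth.
- optics.camera_info(name): a dict with "mtx" (3x3 intrinsics, pixels), "view" (4x4, takes a point from world to camera coordinates). Camera axes: x right, y down, z forward; pixel columns grow to the right and rows downward; lengths in m; the calibration is good to about 2 mm. A picture is of the moment at which its call begins. camera_info takes no time and is no camera call.
- env.hand_in(): hands the job in; it is judged then, once.
The state is a dict: "t": time; "joints": joint angles; "qvel": joint speeds; "effort": joint torques, N m; "ee_pos": TCP position; "eef_rot": TCP orientation; "ft_force": force on the tool from outside, world axes, zero at the start; "moment": the same for the moment, N m; "gripper_width": opening from 0.0 (shut) to 1.0 (fully open); "finger_force": force on a finger pad.
Only numpy, scipy, OpenCV 4.12 (cv2) and the standard library are available. Lean on these libraries where they do the work, as an engineer would, in place of code of your own. Each camera call takes 0.05 s, during which the arm holds its last target. There are 200 camera calls.

### The job

Get the plaster model ready for rasping: gently push its square steel mandrel along the V-shaped rests of the holding stand until its end meets the end stop, then lock it by putting the long square-handled pin from the wooden rack through the mandrel and the tilted saddle under it, until the pin's collar sits flush on the mandrel. The plaster cracks easily, so do not ram the mandrel against the stop or force the pin; leave the short round-handled pin in the rack and everything else where it is, and let go of the pin at the end.

Things in the scene. Friction and masses are not known exactly. Their poses are not given: they have to be found in the camera images.
- stand: Fixed grey holding stand, base plate 120 x 330 mm, 12 mm thick. Origin: underside centre, on the table. x away from the robot, y along the mandrel to the end stop, z up. It carries two V-grooves for the mandrel, tilted 35 degrees about y: the saddle (with pin hole and stop) at +y and the V rest, 20 mm long, round y = -134 mm. The mandrel's axis lies 81 mm above the table at x = 0.
- groove (a point): Point of the stand, x 9 mm, y 105 mm, 69 mm above the table, on the floor of the saddle's groove; axes as the stand's. The floor is a plane that rises away from the robot at 35 degrees; a 22 mm wall square to it bounds it on the robot's side. The pin's way in is square to this floor: downwards and away from the robot, 35 degrees from vertical. The mandrel's upper face lies 30 mm off the floor.
- rest: The V rest at the free end of the mandrel. Origin: middle of its floor. Its axes are tilted like both grooves: y along the mandrel to the stop, z square to the groove's floor (the direction of the pin's axis, pointing up and to the robot), x up the slope.
- stand_end (a point): Point of the stand on the mandrel's axis, 150 mm along y from the stand's origin. The saddle (dark steel, 80 mm long, rigid stop plate at its +y end, 15.4 mm pin hole right through its 20 mm floor, 40 mm before the stop's face) is clamped at a setting that differs each time and is not measured: the stop's face lies 145 mm, 14 mm more or less, from the stand's origin along y. It does not shift under normal pushing.
- mandrel_tip (a point): Centre of the mandrel's end that must meet the stop; y along the mandrel to this end, z up. Loose 30 x 30 mm square steel bar, 310 mm long, flats turned 35 degrees to lie in the V-grooves, with a plaster limb model (85 mm long, up to 86 mm across) fixed on it 130 to 215 mm from this end. 0.6 to 0.9 kg in all. Starts lying in both Vs, 11 to 61 mm short of the stop; sliding it takes 4 to 9 N.
- mandrel_end (a point): Centre of the mandrel's other, free end face (30 x 30 mm, square to its length), 310 mm from mandrel_tip: it can be pushed here from outside, towards the stop. The bare bar between here and the plaster is 95 mm long; when home this face stands 7 mm or more outside the V rest.
- mandrel_hole (a point): Mouth of the mandrel's pin hole in its upper sloping face, 40 mm from mandrel_tip; 15.4 mm wide, right through the bar, square to the face. It lines up with the saddle's hole when the mandrel touches the stop.
- pin_collar (a point): Centre of the underside of the long pin's collar; z along the pin to its handle, x and y square to the handle's flats. Steel: round shank 14 mm across, 64 mm long below the collar (last 4 mm taper to 11 mm), collar 28 mm across and 6 mm thick, square handle above; 116 mm in all, 0.16 kg. It hangs upright and loosely by its collar in one of the rack's two holes.
- pin_grip (a point): Centre of the long pin's square handle, 20 x 20 mm and 46 mm tall, 29 mm above the underside of the collar.
- short_pin_grip (a point): Centre of the short pin's round handle (28 mm across, 30 mm tall); its shank is only 34 mm long. It hangs in the other hole of the rack, 90 mm away. Not to be used.
- rack: Fixed wooden pin rack, 150 x 60 mm, top 95 mm above the table, open at the sides. Origin underside centre, x along its length; its two 17 mm holes are at x = -45 and +45 mm, right through the 12 mm top.
- bowl: Bystander: black rubber plaster bowl, 130 mm wide, 60 mm high, origin at its underside.
- spatula: Bystander: spatula 200 mm long lying on the table.
- jar: Bystander: white jar 70 mm wide, 100 mm high.
- cup: Bystander: grey cup 70 mm wide, 80 mm high.
- tape_roll: Bystander: paper tape roll, 90 mm wide, 30 mm high.
- brush: Bystander: brush 190 mm long lying on the table.
- trial_cast: Bystander: small plaster cast standing upright, 90 mm wide, 120 mm high.

How it is judged:
At the end, for the whole second after the job is handed in: The mandrel lies in the grooves (within 4 mm), its end 126 to 164 mm along y from the stand's origin, and the long pin is through it and the saddle, which the holes only allow with the mandrel home: collar within 4 mm of the mandrel's hole mouth, pin in line with the hole within 0.1 rad (y of mandrel_tip in the frame of stand between 0.126 and 0.164 m and x of mandrel_tip in the frame of rest between -0.004 and 0.004 m and z of mandrel_tip in the frame of rest below 0.019 m and angle between the y axis of mandrel_tip and the y axis of rest, either way round below 0.04 rad and distance between pin_collar and mandrel_hole below 0.004 m and z of pin_collar in the frame of rest below 0.034 m and angle between the z axis of pin_collar and the z axis of rest, either way round below 0.1 rad); the robot touches nothing.
It fails at once if the mandrel is rammed or pressed against the stand with more than 55 N (contact force between mandrel and stand above 55 N).
It fails at once if the short pin is pulled up or moved from its place (more than 25 mm) (distance of short_pin_grip from where it was at the start of the episode above 0.025 m).
It fails at once if a bystander is knocked away by more than 30 mm (distance of any of bowl, spatula, jar, cup, tape_roll, brush, trial_cast from where it was at the start of the episode above 0.03 m).
It also fails if it takes over 58 s, if anything falls off the work surface, if the arm or the gripper's body presses on something with over 40 N, if the wrist force passes 120 N, or if a joint passes its speed limit or range.

## Working session

There is one attempt and no reset: what is moved stays moved. The work goes in short steps, Python scripts to look and compute and a shell command to move; the robot and the scene stay as the last step left them, time stands still between calls to the robot, and variables do not carry over. Pictures are saved under pics/ and viewed, at most 10 in all, crops included, and the job is handed in when it is done.

```bash
ls; mkdir -p pics; python3 - <<'E'
from workcell import sensors, optics, env
import cv2
for n in ("side","top"):
    cv2.imwrite(f"pics/{n}0.png", cv2.cvtColor(optics.grab_frame(n),cv2.COLOR_RGB2BGR))
    c=optics.camera_info(n); print(n,c["mtx"].round(2).tolist(),c["view"].round(4).tolist())
print(sensors.get_obs(), env.nose_length)
E
```

```text
pics
side [[522.4, 0.0, 273.37], [0.0, 522.4, 210.12], [0.0, 0.0, 1.0]] [[0.9775, -0.2099, -0.0212, -0.5669], [-0.1332, -0.5363, -0.8335, 0.1547], [0.1636, 0.8175, -0.5521, 1.3704], [0.0, 0.0, 0.0, 1.0]]
top [[495.03, 0.0, 285.29], [0.0, 495.03, 208.14], [0.0, 0.0, 1.0]] [[0.031, -0.9995, -0.0039, -0.0168], [-0.9781, -0.0295, -0.2059, 0.5929], [0.2056, 0.0102, -0.9786, 1.4168], [0.0, 0.0, 0.0, 1.0]]
{'t': 0.1, 'joints': array([-0.99947594,  0.50824078, -0.23751248,  1.50101589,  0.12571499,
        1.14888512, -0.15478589]), 'qvel': array([ 0.00058466, -0.00112492,  0.00091314, -0.0041276 ,  0.00184453,
       -0.0001777 ,  0.0028084 ]), 'effort': array([-4.91180006e-03, -6.21835399e+01, -2.19451636e+00, -2.50207651e+01,
        1.25311391e-02,  7.85888551e-03,  3.13196824e-05]), 'ee_pos': array([0.28061234, 0.55799554, 0.24152985]), 'eef_rot': array([-3.14003269e+00,  4.91346151e-05,  2.67578572e+00]), 'ft_force': array([-0.14601557,  1.113838  , -0.27615173]), 'moment': array([-0.02863769,  0.00969976, -0.02941179]), 'finger_force': 0.0, 'gripper_width': 1.0017000005777772} 0.011
```

View pics/side0.png

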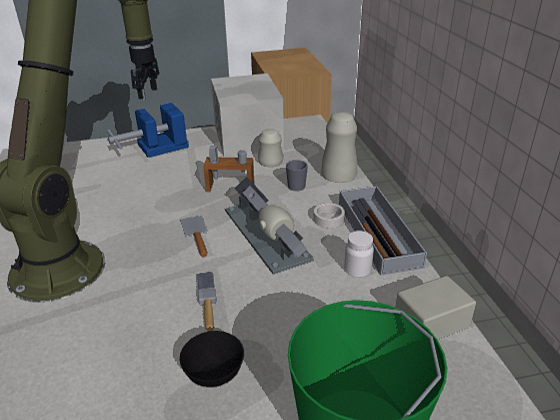

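View pics/top0.png

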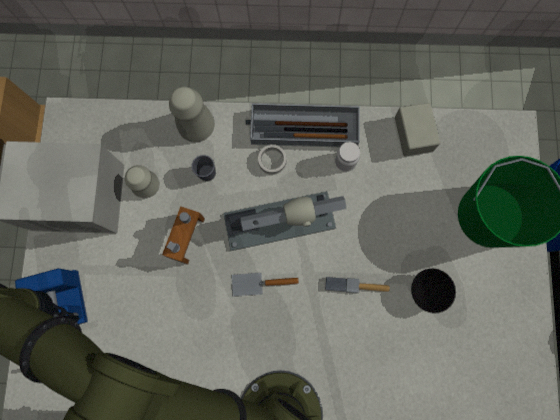

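Side view: the stand runs from about (240,195) to (300,265), with the rack at (230,165). Top view: the mandrel's free end is at about (345,203), the stop end at about (240,220), and the rack pins at about (183,216) and (173,246). I'll zoom in next.

```bash
python3 - <<'E'
import cv2,numpy as np
t=cv2.imread("pics/top0.png");s=cv2.imread("pics/side0.png")
a=cv2.resize(t[185:260,155:355],None,fx=4,fy=4,interpolation=cv2.INTER_CUBIC)
b=cv2.resize(s[140:275,195:320],None,fx=4.4,fy=4.4,interpolation=cv2.INTER_CUBIC)
for im,x0,y0,f in((a,155,185,4),(b,195,140,4.4)):
    for u in range(0,600,20):
        for im_,p,q,l in((im,(int((u-x0)*f),0),(int((u-x0)*f),8),u),(im,(0,int((u-y0)*f)),(8,int((u-y0)*f)),u)):
            cv2.line(im,p,q,(0,0,255),1); cv2.putText(im,str(u),(p[0]+2,p[1]+10),0,.35,(0,0,255),1)
cv2.imwrite("pics/ca.png",a);cv2.imwrite("pics/cb.png",b)
E
```

```text
(no output)
```

View pics/ca.png

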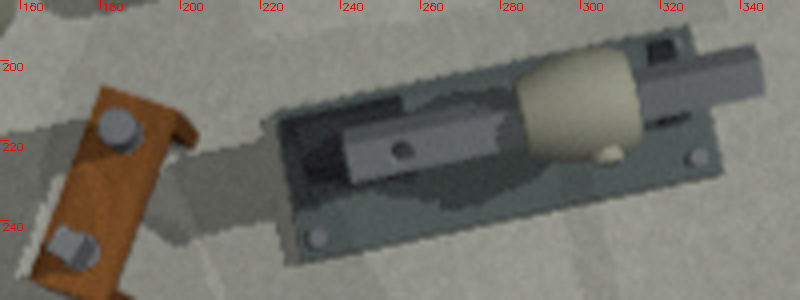

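View pics/cb.png

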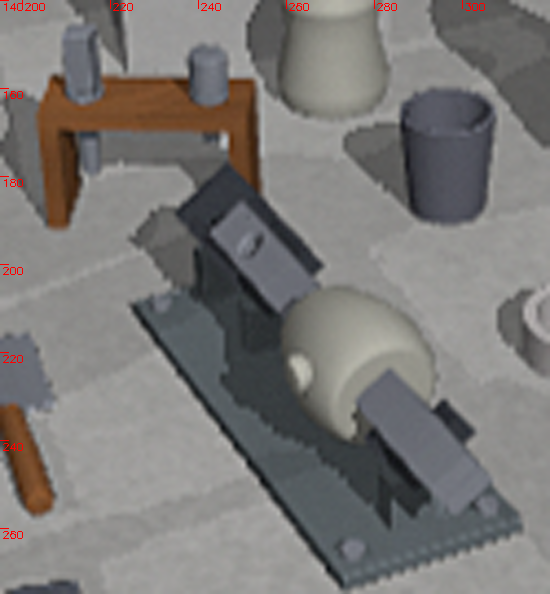

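The top crop shows the mandrel hole at (255.7,222.5), the free end at about (345,203), and the square-handled pin at about (172,246), nearest the robot. The side crop shows the hole at (251.8,195.2) and the square handle at (213–215,147–162). Now to turn these into positions.

```bash
cat > h.py <<'E'
import numpy as np
from workcell import optics
from scipy.spatial.transform import Rotation as R
C={n:optics.camera_info(n) for n in("top","side")}
def ray(n,p):
    V=C[n]["view"];d=V[:3,:3].T@np.linalg.solve(C[n]["mtx"],[*p,1.]);return -V[:3,:3].T@V[:3,3],d/np.linalg.norm(d)
def onz(n,p,z):
    o,d=ray(n,p);return o+d*(z-o[2])/d[2]
def tri(pt,ps):
    o1,d1=ray("top",pt);o2,d2=ray("side",ps)
    s=np.linalg.lstsq(np.c_[d1,-d2],o2-o1,rcond=None)[0]
    a,b=o1+d1*s[0],o2+d2*s[1];return ((a+b)/2).round(4),np.linalg.norm(a-b).round(4)
def proj(n,P):
    V=C[n]["view"];q=C[n]["mtx"]@(V[:3,:3]@np.asarray(P)+V[:3,3]);return (q[:2]/q[2]).round(1)
def crop(n,x0,y0,w,h,f,name):
    import cv2
    im=cv2.cvtColor(optics.grab_frame(n),cv2.COLOR_RGB2BGR)[y0:y0+h,x0:x0+w]
    im=cv2.resize(im,None,fx=f,fy=f,interpolation=cv2.INTER_CUBIC)
    for u in range(0,600,10):
        for p,k in(((int((u-x0)*f),0),1),((0,int((u-y0)*f)),1)): 
            cv2.circle(im,p,3,(0,0,255),-1); cv2.putText(im,str(u),(p[0]+2,p[1]+11),0,.35,(0,0,255),1)
    cv2.imwrite("pics/"+name,im)
E
python3 - <<'E'
from h import *
A=lambda x,y:(155+x/4,185+y/4); B=lambda x,y:(195+x/4.4,140+y/4.4)
c=[onz("top",A(*p),.012) for p in((288,264),(275,113),(688,25),(722,172))]
print("plate top",np.round(c,4).tolist()); cc=np.mean(c,0);yd=(c[0]+c[1]-c[2]-c[3])/2
print("ctr",cc.round(4),"len",np.linalg.norm(yd),"w",np.linalg.norm(c[0]-c[1]),np.linalg.norm(c[2]-c[3]),"ydir",np.degrees(np.arctan2(yd[1],yd[0])))
cs=[onz("side",B(*p),.012) for p in((132,305),(343,576),(520,520))]
print("plate side",np.round(cs,4).tolist())
print("hole",tri(A(403,150),B(250,243)))
print("handle top",tri(A(64,243),B(80,28)),"handle base",tri(A(83,252),B(87,97)))
print("short top",tri(A(119,129),B(210,50)))
r=[onz("top",A(*p),.095) for p in((103,87),(35,280),(175,112),(112,298))];print("rack",np.round(r,4).tolist(),np.mean(r,0))
print("rack side",np.round([onz("side",B(*p),.095) for p in((52,77),(40,112),(255,80),(258,122))],4).tolist())
print("end upper face far/near",[onz("top",A(*p),z).round(4) for p,z in(((757,47),.102),((764,95),.085))])
print("end corner tri",tri(A(757,47),B(490,476)),tri(A(764,95),B(445,513)))
print("tip corners",tri(A(345,128),B(243,203)),tri(A(352,184),B(211,240)))
E
```

```text
plate top [[0.4653, 0.1746, 0.012], [0.5817, 0.191, 0.012], [0.6611, -0.1262, 0.012], [0.546, -0.1538, 0.012]]
ctr [0.5635 0.0214 0.012 ] len 0.3325528138674591 w 0.11755043085462578 0.11830905775205594 ydir 103.93006791181477
plate side [[0.4656, 0.1586, 0.012], [0.5461, -0.1539, 0.012], [0.6592, -0.1284, 0.012]]
hole (array([0.5394, 0.0853, 0.0954]), np.float64(0.0028))
handle top (array([0.4593, 0.3132, 0.1478]), np.float64(0.0003)) handle base (array([0.4598, 0.3121, 0.0934]), np.float64(0.0002))
short top (array([0.5449, 0.2841, 0.1335]), np.float64(0.0036))
rack [[0.581, 0.3064, 0.095], [0.4385, 0.3446, 0.095], [0.564, 0.2526, 0.095], [0.4274, 0.2885, 0.095]] [0.50273092 0.29802758 0.095     ]
rack side [[0.4383, 0.346, 0.095], [0.4244, 0.295, 0.095], [0.581, 0.3046, 0.095], [0.5718, 0.2423, 0.095]]
end upper face far/near [array([ 0.6237, -0.1699,  0.102 ]), array([ 0.5917, -0.1772,  0.085 ])]
end corner tri (array([ 0.628 , -0.172 ,  0.0834]), np.float64(0.0002)) (array([ 0.5978, -0.1794,  0.0676]), np.float64(0.0047))
tip corners (array([0.5479, 0.1277, 0.1011]), np.float64(0.0136)) (array([0.5178, 0.1227, 0.0779]), np.float64(0.0003))
```

```bash
cat >> h.py <<'E'
from workcell import sensors
S0=np.array([.5635,.0214,0]);YAW=np.radians(13.9)
RS=R.from_euler("z",YAW)                      # stand axes
RR=RS*R.from_euler("y",-35,degrees=True)      # rest axes
def stand(P): return S0+RS.apply(P)
def down(yaw): return R.from_euler("xyz",[np.pi,0,yaw])
def go(P,Q):
    o=sensors.get_obs();q=R.from_euler("xyz",o["eef_rot"])
    t=q.inv().apply(np.asarray(P)-o["ee_pos"])/.03;r=np.degrees((q.inv()*Q).as_rotvec())/6
    print("t",round(o["t"],2),"shift",t.round(3),"turn",r.round(3),"F",o["ft_force"].round(1),"w",round(o["gripper_width"],3))
E
python3 - <<'E'
from h import *
P=stand([0,-.235,.2]);print(P);go(P,down(YAW+np.pi/2))
for n,p in(("jar",(347,150)),("cup",(204,163))):print(n,onz("top",p,.09))
E
```

```text
[ 0.61995359 -0.20671837  0.2       ]
t 0.1 shift [-21.555 -17.692   1.413] turn [-1.400e-02  7.000e-03  8.235e+00] F [-0.1  1.1 -0.3] w 1.002
jar [ 0.77091019 -0.17854988  0.09      ]
cup [0.71754558 0.24802284 0.09      ]
```

```bash
for i in 1; do python3 -m creep '[-21.5,-17.7,0,0,0,8.2,0,-21.5,-17.7,0,0,0,8.2,0,-21.5,-17.7,0,0,0,8.2,0,-21.5,-17.7,0,0,0,8.2,0,-21.5,-17.7,0,0,0,8.2,0]' 40; done; python3 -c "
from h import *
go(stand([0,-.235,.2]),down(YAW+np.pi/2))"
```

```text
t: 0.6
ee_pos: [0.3821, 0.3277, 0.2421]
eef_rot: [-3.141, 0.0, 1.92]
ft_force: [1.2, -0.7, -0.4]
gripper_width: 0.146
finger_force: 0.0
t 0.6 shift [-19.449   1.363   1.405] turn [-3.000e-03  1.000e-03  1.014e+00] F [ 1.2 -0.7 -0.4] w 0.146
```

```bash
python3 -m creep '[-19.4,1.4,0,0,0,1,0,-19.4,1.4,0,0,0,1,0,-19.4,1.4,0,0,0,1,0,-19.4,1.4,0,0,0,1,0,-19.4,1.4,0,0,0,1,0]'; python3 -c "
from h import *
go(stand([0,-.235,.2]),down(YAW+np.pi/2))"
```

```text
t: 1.1
ee_pos: [0.4856, 0.1003, 0.2422]
eef_rot: [-3.141, -0.0, 1.821]
ft_force: [0.9, 1.0, 0.3]
gripper_width: -0.002
finger_force: 0.0
t 1.1 shift [-11.024   1.8     1.406] turn [-0.001 -0.001  0.076] F [0.9 1.  0.3] w -0.002
```

```bash
python3 -m creep '[-11,1.8,0,0,0,0.08,0,-11,1.8,0,0,0,0.08,0,-11,1.8,0,0,0,0.08,0,-11,1.8,0,0,0,0.08,0,-11,1.8,0,0,0,0.08,0]'; python3 -c "
from h import *
go(stand([0,-.235,.076]),down(YAW+np.pi/2))"
```

```text
t: 1.6
ee_pos: [0.5859, -0.1287, 0.242]
eef_rot: [-3.141, -0.0, 1.813]
ft_force: [1.2, 0.9, 0.6]
gripper_width: 0.001
finger_force: 0.0
t 1.6 shift [-2.8    0.481  5.532] turn [-0.004 -0.004 -0.005] F [1.2 0.9 0.6] w 0.001
```

```bash
python3 -m creep '[-2.2,0.4,0,0,0,0,0,-2.2,0.4,0,0,0,0,0,-2.2,0.4,3,0,0,0,0,-2.2,0.4,5,0,0,0,0,-2.2,0.4,5,0,0,0,0]'; python3 -c "
from h import *
go(stand([0,-.235,.076]),down(YAW+np.pi/2))
crop('top',290,170,80,60,10,'c1.png')"
```

```text
t: 2.1
ee_pos: [0.6128, -0.1882, 0.0906]
eef_rot: [3.141, 0.0, 1.812]
ft_force: [0.2, 0.5, -0.1]
gripper_width: 0.002
finger_force: 0.0
t 2.1 shift [-0.656  0.083  0.485] turn [ 0.004  0.001 -0.011] F [ 0.2  0.5 -0.1] w 0.002
```

View pics/c1.png

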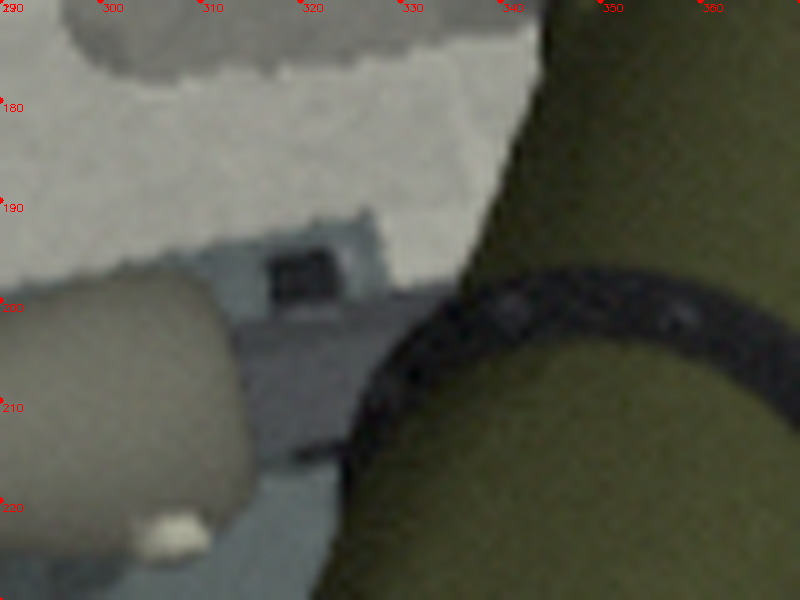

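Only the forearm shows near (340,200) and the contact is hidden. I'll go by force, and estimate the stop from the saddle's far edge.

```bash
python3 - <<'E'
from h import *
A=lambda x,y:(155+x/4,185+y/4)
for p in((402,98),(283,120)):
  for z in(.08,.09): print(p,z,RS.inv().apply(onz("top",A(*p),z)-S0).round(4))
E
python3 -m creep '[0,0.08,0.45,0,0,0,0,0,0.08,0.45,0,0,0,0,0.2,0.08,0.45,0,0,0,0,0.4,0.08,0.45,0,0,0,0,0.6,0.08,0.45,0,0,0,0]'; python3 -m creep '[0.08,0,0,0,0,0,0,0.16,0,0,0,0,0,0,0.24,0,0,0,0,0,0,0.32,0,0,0,0,0,0,0.4,0,0,0,0,0,0]';python3 -c "
from h import *
go(stand([0,-.2,.076]),down(YAW+np.pi/2))"
```

```text
(402, 98) 0.08 [0.0346 0.0608 0.08  ]
(402, 98) 0.09 [0.0325 0.0606 0.09  ]
(283, 120) 0.08 [0.0369 0.1497 0.08  ]
(283, 120) 0.09 [0.0347 0.1488 0.09  ]
t: 2.65
ee_pos: [0.6126, -0.1713, 0.0813]
eef_rot: [3.137, 0.004, 1.812]
ft_force: [2.5, -5.6, 2.3]
gripper_width: -0.003
finger_force: 3.2
t: 3.15
ee_pos: [0.6099, -0.1604, 0.0813]
eef_rot: [3.137, 0.005, 1.812]
ft_force: [2.6, -7.0, 4.2]
gripper_width: -0.002
finger_force: 3.5
t 3.15 shift [-0.413 -0.046  0.177] turn [ 0.043  0.044 -0.018] F [ 2.6 -7.   4.2] w -0.002
```

```bash
python3 -m creep '[0.03,0,0,0,0,0,0,0.06,0,0,0,0,0,0,0.09,0,0,0,0,0,0,0.12,0,0,0,0,0,0,0.15,0,0,0,0,0,0]';python3 -c "
from h import *
go(stand([0,-.2,.076]),down(YAW+np.pi/2))
crop('top',200,195,80,60,8,'c2.png')"
```

```text
t: 3.65
ee_pos: [0.6088, -0.156, 0.0812]
eef_rot: [3.137, 0.005, 1.811]
ft_force: [2.7, -6.6, 4.4]
gripper_width: -0.001
finger_force: 3.5
t 3.65 shift [-0.562 -0.046  0.177] turn [ 0.043  0.044 -0.018] F [ 2.7 -6.6  4.4] w -0.001
```

View pics/c2.png

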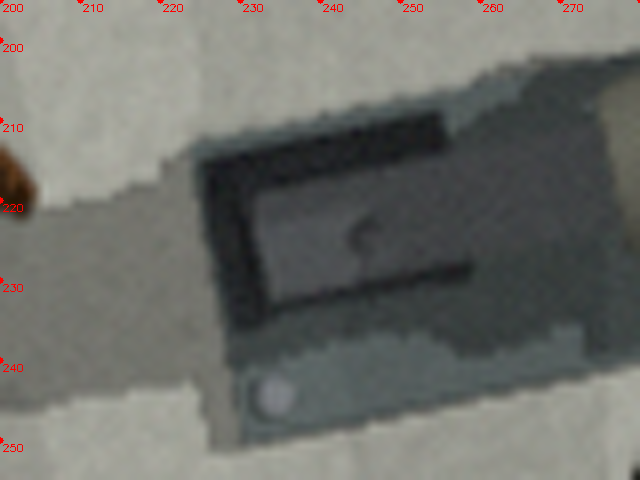

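The tip is now at about column 231, the hole at (245.5,224), and the dark stop plate spans columns 225–230. Only a few mm should remain.

```bash
python3 -m creep '[0.03,0,0,0,0,0,0,0.06,0,0,0,0,0,0,0.09,0,0,0,0,0,0,0.12,0,0,0,0,0,0,0.15,0,0,0,0,0,0]'
```

```text
t: 4.2
ee_pos: [0.6078, -0.1517, 0.0813]
eef_rot: [3.137, 0.005, 1.811]
ft_force: [1.8, -6.4, 3.6]
gripper_width: -0.002
finger_force: 3.5
```

```bash
python3 -m creep '[0.03,0,0,0,0,0,0,0.06,0,0,0,0,0,0,0.09,0,0,0,0,0,0,0.12,0,0,0,0,0,0,0.15,0,0,0,0,0,0]'
```

```text
t: 4.7
ee_pos: [0.6073, -0.15, 0.0814]
eef_rot: [3.136, 0.008, 1.81]
ft_force: [5.2, -14.5, 0.3]
gripper_width: 0.001
finger_force: 7.5
```

The push force has risen to 15 N with motion stalled, so the mandrel is home. Backing off and heading for the rack.

```bash
python3 -m creep '[-0.5,0,0,0,0,0,0,-1,0,0,0,0,0,0,-1,0,-2,0,0,0,40,-1,0,-4,0,0,0,40,-1,0,-5,0,0,0,40]'; python3 - <<'E'
from h import *
go([.4595,.3125,.23],down(YAW+np.pi/2))
crop('top',215,195,80,60,8,'c3a.png')
crop('side',200,140,60,60,8,'c3b.png')
import cv2
a=cv2.imread('pics/c3b.png'); f=optics.grab_frame('top')[230:260,155:195,::-1]
b=cv2.resize(cv2.imread('pics/top0.png')[232:258,158:188],(300,260),interpolation=cv2.INTER_CUBIC)
out=np.zeros((480,800,3),np.uint8);out[:,:480]=a;out[:260,490:790]=b;cv2.imwrite('pics/c3.png',out)
E
```

```text
t: 5.2
ee_pos: [0.6116, -0.1745, 0.2305]
eef_rot: [-3.141, -0.001, 1.812]
ft_force: [1.6, -0.7, 0.2]
gripper_width: 0.468
finger_force: 0.0
t 5.2 shift [16.974 -1.037  0.038] turn [-0.01  -0.011 -0.009] F [ 1.6 -0.7  0.2] w 0.468
```

View pics/c3.png

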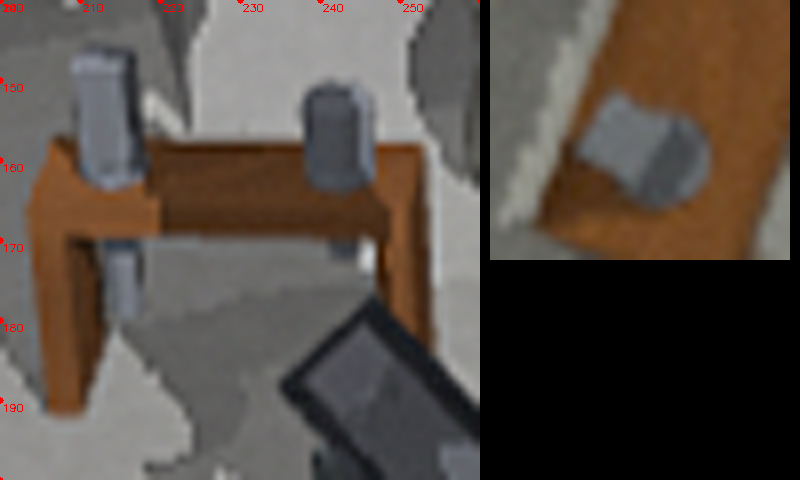

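View pics/c3a.png

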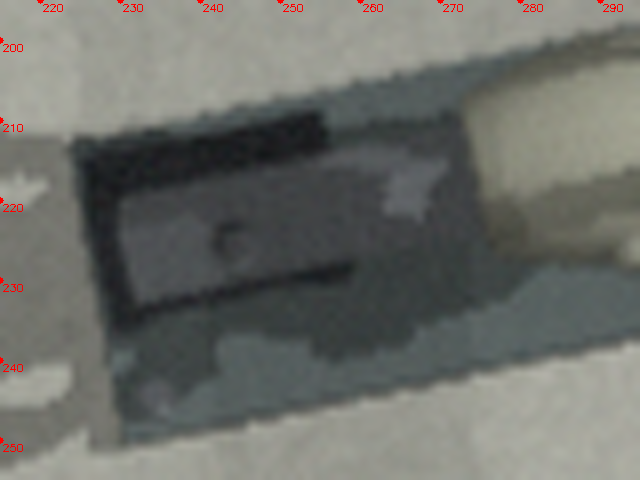

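c3 and c3a show the hole at (244,225) in the top view, the mandrel tip against the stop frame at (235–246,178–188) in the side view, and the square handle turned about −28° in world. I'll go above the pin with yaw about 152° so that the jaws meet its flats.

```bash
python3 -m creep '[17,-1,0,0,0,-8,50,17,-1,0,0,0,-8,50,17,-1,0,0,0,-8,50,17,-1,0,0,0,-8,50,17,-1,0,0,0,-8,50]'; python3 -c "
from h import *
go([.4596,.312,.22],down(np.radians(152)))"
```

```text
t: 5.85
ee_pos: [0.5364, 0.0661, 0.2279]
eef_rot: [-3.141, -0.002, 2.569]
ft_force: [0.6, 1.0, -0.4]
gripper_width: 0.587
finger_force: 0.0
t 5.85 shift [6.593 5.502 0.27 ] turn [-0.009 -0.019 -0.801] F [ 0.6  1.  -0.4] w 0.587
```

```bash
python3 -m creep '[6.6,5.5,0,0,0,-0.8,50,6.6,5.5,0,0,0,-0.8,50,6.6,5.5,0,0,0,-0.8,50,6.6,5.5,0,0,0,-0.8,50,6.6,5.5,0,0,0,-0.8,50]';python3 -m creep '[0,0,0,0,0,0,50,0,0,0,0,0,0,50]'; python3 -c "
from h import *
go([.4596,.312,.117],down(np.radians(152)))"
```

```text
t: 6.35
ee_pos: [0.4634, 0.3048, 0.2278]
eef_rot: [-3.14, -0.001, 2.647]
ft_force: [1.3, 0.2, 0.4]
gripper_width: 0.585
finger_force: 0.0
t: 6.55
ee_pos: [0.4635, 0.3045, 0.2276]
eef_rot: [-3.14, -0.002, 2.65]
ft_force: [-0.4, -1.0, 0.9]
gripper_width: 0.583
finger_force: 0.0
t 6.55 shift [0.227 0.166 3.687] turn [-0.019 -0.016 -0.025] F [-0.4 -1.   0.9] w 0.583
```

```bash
python3 -m creep '[0.23,0.17,1,0,0,0,50,0.23,0.17,2,0,0,0,50,0.23,0.17,3,0,0,0,50,0.23,0.17,3.69,0,0,0,50,0.23,0.17,3.69,0,0,0,50]' 50;python3 -m creep '[0,0,0,0,0,0,30,0,0,0,0,0,0,20,0,0,0,0,0,0,10,0,0,0,0,0,0,10,0,0,0,0,0,0,10]' 50; python3 -c "
from h import *
go([.4596,.312,.117],down(np.radians(152)))"
```

```text
t: 7.05
ee_pos: [0.4603, 0.3079, 0.115]
eef_rot: [-3.135, -0.002, 2.644]
ft_force: [-0.1, -0.1, 0.2]
gripper_width: 0.585
finger_force: 0.0
t: 7.55
ee_pos: [0.4622, 0.3115, 0.1194]
eef_rot: [3.139, 0.002, 2.646]
ft_force: [1.2, -1.5, 6.6]
gripper_width: 0.227
finger_force: 49.9
t 7.55 shift [ 0.085 -0.027  0.079] turn [ 0.021  0.015 -0.064] F [ 1.2 -1.5  6.6] w 0.227
```

Grip holds at 19.4 mm, as expected for the handle. Lifting.

```bash
cat >> h.py <<'E'
HOLE=None
def inspose(gap,hole,dx=.002,col=.0244,yaw=YAW+np.pi/2):
    n=RR.apply([0,0,1]);Q=RS*R.from_euler("y",-35,degrees=True)*RS.inv()*down(yaw)
    return np.asarray(hole)+n*(gap+col)-Q.apply([dx,0,0]),Q
E
python3 -m creep '[0,0,-1,0,0,0,10,0,0,-2,0,0,0,10,0,0,-3,0,0,0,10,0,0,-4,0,0,0,10,0,0,-4,0,0,0,10]' 90; python3 - <<'E'
from h import *
h=onz("top",(244,225),.0933);print("hole",h,RS.inv().apply(h-S0))
go(*inspose(.12,h))
E
```

```text
t: 8.05
ee_pos: [0.4625, 0.3124, 0.2423]
eef_rot: [3.135, 0.003, 2.647]
ft_force: [0.1, 0.1, -2.1]
gripper_width: 0.22
finger_force: 90.8
hole [0.53286143 0.11918806 0.0933    ] [-0.00624993  0.10228472  0.0933    ]
t 8.05 shift [-3.121 -6.464  0.992] turn [-5.421 -2.425  7.699] F [ 0.1  0.1 -2.1] w 0.22
```

```bash
python3 -m creep '[-3.1,-6.5,0,-5.4,-2.4,7.7,10,-3.1,-6.5,0,-5.4,-2.4,7.7,10,-3.1,-6.5,0,-5.4,-2.4,7.7,10,-3.1,-6.5,1,-5.4,-2.4,7.7,10,-3.1,-6.5,1,-5.4,-2.4,7.7,10]'; python3 -c "
from h import *
go(*inspose(.12,[.5329,.1192,.0933]))"
```

```text
t: 8.55
ee_pos: [0.4483, 0.0904, 0.2069]
eef_rot: [2.694, 0.051, 2.019]
ft_force: [0.2, 2.2, -2.0]
gripper_width: 0.22
finger_force: 90.9
t 8.55 shift [ 0.131  0.289 -0.042] turn [-1.5   -0.572  1.946] F [ 0.2  2.2 -2. ] w 0.22
```

```bash
python3 -m creep '[0.13,0.29,0,-1.5,-0.57,1.95,10,0.13,0.29,0,-1.5,-0.57,1.95,10,0.13,0.29,0,-1.5,-0.57,1.95,10,0.13,0.29,0,-1.5,-0.57,1.95,10,0.13,0.29,0,-1.5,-0.57,1.95,10]'; python3 -c "
from h import *
go(*inspose(.09,[.5329,.1192,.0933]))"
```

```text
t: 9.05
ee_pos: [0.452, 0.1077, 0.2099]
eef_rot: [2.587, -0.006, 1.88]
ft_force: [0.7, 0.7, -1.4]
gripper_width: 0.22
finger_force: 90.9
t 9.05 shift [-0.381  0.022  0.909] turn [-0.541 -0.399  0.495] F [ 0.7  0.7 -1.4] w 0.22
```

```bash
python3 -m creep '[-0.38,0.02,0.4,-0.54,-0.4,0.5,10,-0.38,0.02,0.8,-0.54,-0.4,0.5,10,-0.38,0.02,0.9,-0.54,-0.4,0.5,10,-0.38,0.02,0.9,-0.54,-0.4,0.5,10,-0.38,0.02,0.9,-0.54,-0.4,0.5,10]'; python3 - <<'E'
from h import *
go(*inspose(.09,[.5329,.1192,.0933]))
import cv2
o=sensors.get_obs();q=R.from_euler("xyz",o["eef_rot"])
for n,d in(("tip",.0884),("collar",.0244)):
    P=o["ee_pos"]+q.apply([.002,0,d]);print(n,P.round(4),[proj(k,P) for k in("top","side")])
print("hole",[proj(k,[.5329,.1192,.0933]) for k in("top","side")])
crop('top',210,195,64,60,7,'t4.png');crop('side',210,145,50,60,7,'s4.png')
cv2.imwrite('pics/c4.png',np.hstack([cv2.imread('pics/t4.png'),cv2.imread('pics/s4.png')]))
E
```

```text
t: 9.55
ee_pos: [0.4727, 0.1016, 0.2098]
eef_rot: [2.561, -0.002, 1.814]
ft_force: [-0.2, -0.3, -1.8]
gripper_width: 0.22
finger_force: 90.8
t 9.55 shift [ 0.02 -0.5   0.58] turn [-0.286 -0.017 -0.008] F [-0.2 -0.3 -1.8] w 0.22
tip [0.5193 0.1154 0.1359] [array([243.8, 227.2]), array([242.8, 178.4])]
collar [0.4853 0.1068 0.1894] [array([244.7, 236.4]), array([230. , 164.5])]
hole [array([244., 225.]), array([248., 190.])]
```

View pics/c4.png

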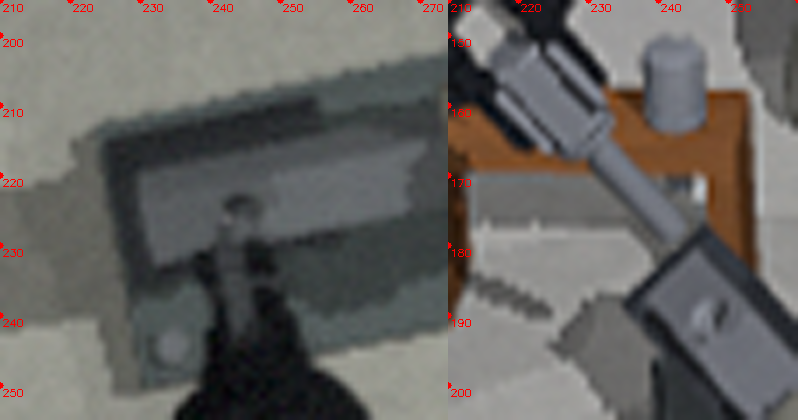

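In c4 the pin tip is at top (244.3,227.1) and side (242.4,179.3), and the hole is at top (244.3,224.8) and side (247.1,190.4). Both are within 0.6 px of what the kinematics predict.

```bash
python3 - <<'E'
from h import *
h=tri((244.3,224.8),(247.1,190.4));t=tri((244.3,227.1),(242.4,179.3));print(h,t)
for P in(h[0],[.5329,.1192,.0933],onz("top",(244.3,224.8),.0933)):print("rest-frame",RR.inv().apply(np.asarray(P)-S0-[0,0,.081]).round(4))
go(*inspose(.07,[.5329,.1192,.0933]))
E
```

```text
(array([0.5318, 0.1184, 0.093 ]), np.float64(0.0035)) (array([0.5189, 0.1143, 0.1338]), np.float64(0.002))
rest-frame [0.0008 0.1018 0.0141]
rest-frame [0.002  0.1023 0.0136]
rest-frame [0.0023 0.1013 0.0134]
t 9.65 shift [ 0.022 -0.488  1.25 ] turn [-0.282 -0.018 -0.008] F [-1.2  0.3 -1.6] w 0.219
```

```bash
python3 -m creep '[0.02,-0.49,0.6,-0.28,0,0,10,0.02,-0.49,1.1,-0.28,0,0,10,0.02,-0.49,1.2,-0.28,0,0,10,0.02,-0.49,1.2,-0.28,0,0,10,0.02,-0.49,1.2,-0.28,0,0,10]'; python3 - <<'E'
from h import *
h=[.5324,.1194,.094]
go(*inspose(.07,h));go(*inspose(.06,h))
E
```

```text
t: 10.15
ee_pos: [0.4847, 0.1046, 0.202]
eef_rot: [2.573, -0.002, 1.816]
ft_force: [-0.6, 0.6, -2.1]
gripper_width: 0.221
finger_force: 90.8
t 10.15 shift [ 0.03  -0.672  0.784] turn [-0.401 -0.032  0.006] F [-0.6  0.6 -2.1] w 0.221
t 10.15 shift [ 0.029 -0.658  1.117] turn [-0.401 -0.032  0.006] F [-0.6  0.6 -2.1] w 0.221
```

```bash
python3 -c "
from h import *
print(sensors.get_obs()['joints'].round(3))"; python3 -m creep '[0.03,-0.67,0.78,-0.4,0,0,10,0.03,-0.67,0.78,-0.4,0,0,10]'; python3 -c "
from h import *
print(sensors.get_obs()['joints'].round(3)); go(*inspose(.07,[.5324,.1194,.094]))"
```

```text
[-0.861  0.217  0.725  2.394 -1.522  0.176  1.525]
t: 10.35
ee_pos: [0.4852, 0.1054, 0.2019]
eef_rot: [2.573, -0.004, 1.818]
ft_force: [-0.1, 0.5, -1.9]
gripper_width: 0.218
finger_force: 90.8
[-0.852  0.217  0.715  2.393 -1.522  0.176  1.525]
t 10.35 shift [ 0.005 -0.69   0.769] turn [-0.4   -0.055  0.014] F [-0.1  0.5 -1.9] w 0.218
```

The wrist has run into its q5 and q6 limits in a bad branch. I'll identify the kinematics from the readings so I can plan a better one.

```bash
cat > kin.py <<'E'
import numpy as np, itertools
from scipy.optimize import least_squares
from scipy.spatial.transform import Rotation as R
rz=lambda a:R.from_euler("z",a);ry=lambda a:R.from_euler("y",a)
def fk(q,p,s):
    h,L1,L2,Lt,a2,a4,a6,o1,o7=p; r=rz(s[0]*q[0]+o1); P=np.array([0,0,h])
    for i,(k,v) in enumerate((("y",[a2,0,0]),("z",[0,0,L1]),("y",[a4,0,0]),("z",[0,0,L2]),("y",[a6,0,0]),("z",[0,0,Lt])),1):
        r=r*(ry(q[i]) if k=="y" else rz(s[i]*q[i]+(o7 if i==6 else 0)))
        P=P+r.apply(v)
    return P,r
E
python3 - <<'E'
from kin import *
from workcell import sensors
import json
o=sensors.get_obs()
D=[([-0.99947594,0.50824078,-0.23751248,1.50101589,0.12571499,1.14888512,-0.15478589],[0.28061234,0.55799554,0.24152985],[-3.14003269,4.9e-05,2.67578572]),
   (list(o["joints"]),list(o["ee_pos"]),list(o["eef_rot"]))]
json.dump(D,open("D.json","w"))
for s1,s3,s5,s7 in itertools.product((1,-1),repeat=4):
    s=(s1,0,s3,0,s5,0,s7)
    def f(p):
        e=[]
        for q,P,r in D:
            a,b=fk(q,p,s);e+=[*((a-P)*5),*(b.inv()*R.from_euler("xyz",r)).as_rotvec()]
        return np.r_[e,np.array(p[4:7])*.01]
    for o1 in(0,):
      for o7 in(0,1.57,3.14,-1.57):
        m=least_squares(f,[.35,.43,.43,.25,0,0,0,o1,o7])
        if m.cost<.01:print(s1,s3,s5,s7,m.cost.round(5),m.x.round(3))
E
```

```text
-1 -1 -1 -1 0.0 [-0.126  0.724  0.249  0.301 -0.047 -0.129 -0.037 -0.     1.571]
-1 -1 -1 -1 0.0 [-0.126  0.724  0.249  0.301 -0.047 -0.129 -0.037 -0.     1.571]
-1 -1 -1 -1 0.0 [-0.126  0.724  0.249  0.301 -0.047 -0.129 -0.037 -0.     1.571]
-1 -1 -1 -1 0.0 [-0.126  0.724  0.249  0.301 -0.047 -0.129 -0.037 -0.     1.571]
```

```bash
python3 -m creep '[0,0,-1,0,0,0,10,0,0,-2,1,0,0,10,0,0,-2.5,3,0,0,10,0,0,-2.5,4,0,0,10,0,0,-2.5,5,0,0,10]'; cat > fit.py <<'E'
from kin import *
from workcell import sensors
import json
D=json.load(open("D.json"));o=sensors.get_obs();D.append((list(o["joints"]),list(o["ee_pos"]),list(o["eef_rot"])));json.dump(D,open("D.json","w"))
print(o["joints"].round(3),o["ee_pos"].round(3),o["eef_rot"].round(3))
s=(-1,0,-1,0,-1,0,-1)
def f(p,na):
    p=np.r_[p[:4],p[4:7] if na else [0]*3,0,np.pi/2];return np.concatenate([(fk(q,p,s)[0]-P)*100 for q,P,_ in D]+[p[4:7]*.3])
for na in(0,3):
    m=least_squares(f,[.35,.43,.43,.25]+[0]*na,args=(na,));print(m.x.round(4),np.abs(m.fun[:-3]).max()*10,"mm")
E
python3 fit.py
```

```text
t: 10.85
ee_pos: [0.4451, 0.0991, 0.2632]
eef_rot: [2.8, -0.054, 1.859]
ft_force: [2.0, 4.3, -2.9]
gripper_width: 0.222
finger_force: 90.7
[-1.284  0.154  1.231  2.163 -0.448  0.645  0.52 ] [0.445 0.099 0.263] [ 2.8   -0.054  1.859]
[0.274  0.5492 0.3955 0.3413] 26.001450589287934 mm
[ 0.0078  0.6872  0.3012  0.3411 -0.0462 -0.0831 -0.0273] 9.173397293551655 mm
```

```bash
python3 -m creep '[0,-1,-1,3,0,1,10,0,-1,-1,3,0,1,10,0,-1,-1,3,0,1,10]'; python3 fit.py; python3 -m creep '[1,-2,0,0,0,0,10,1,-2,0,0,0,-3,10,1,-3,-1,0,0,-5,10,1,-3,-1,0,0,-5,10]'; python3 fit.py
python3 -m creep '[1,-2,0,0,0,0,10,1,-3,-1,-2,0,-3,10,1,-3,-1,-3,0,-5,10,1,-3,-1,-3,0,-5,10]'; python3 fit.py
cat >> kin.py <<'E'
def fk2(q,p):
    h,L1,L2,Lt,b2,a2,b4,a4,b6,a6,y2,y4,y6=p; r=rz(-q[0]); P=np.array([0,0,h])+r.apply([b2,y2,0])
    for i,v in ((1,[a2,0,0]),(2,[b4,y4,L1]),(3,[a4,0,0]),(4,[b6,y6,L2]),(5,[a6,0,0]),(6,[0,0,Lt])):
        r=r*(ry(q[i]) if i%2 else rz(-q[i]+(np.pi/2 if i==6 else 0))); P=P+r.apply(v)
    return P,r
def fit():
    import json;D=json.load(open("D.json"))
    f=lambda p:np.concatenate([(fk2(q,p)[0]-P)*1000 for q,P,_ in D]+[np.array(p[4:])*5])
    m=least_squares(f,[.35,.43,.43,.25]+[0]*9);return m.x,np.abs(m.fun[:-9]).max()
E
python3 -c "
from kin import *
p,e=fit();print(p.round(4),e)"
```

```text
t: 11.15
ee_pos: [0.4115, 0.0918, 0.2829]
eef_rot: [3.116, -0.075, 1.764]
ft_force: [0.6, -1.1, -1.3]
gripper_width: 0.22
finger_force: 90.6
[-1.144  0.294  1.214  1.953 -0.397  1.11   0.431] [0.411 0.092 0.283] [ 3.116 -0.075  1.764]
[0.2846 0.5392 0.397  0.3412] 28.21071141427167 mm
[ 0.1477  0.6415  0.3598  0.3606 -0.0404 -0.0317 -0.0126] 19.155313458375456 mm
t: 11.55
ee_pos: [0.3156, 0.0976, 0.3113]
eef_rot: [3.096, -0.061, 2.154]
ft_force: [-0.2, 0.4, -1.5]
gripper_width: 0.222
finger_force: 90.7
[-1.574 -0.162  1.099  2.062  0.088  1.116  0.067] [0.316 0.098 0.311] [ 3.096 -0.061  2.154]
[0.2586 0.5579 0.3914 0.3372] 24.862262536175738 mm
[ 0.2066  0.5887  0.3683  0.3497 -0.0203 -0.0216 -0.0147] 23.020010038662384 mm
t: 11.95
ee_pos: [0.2648, 0.0807, 0.3254]
eef_rot: [3.044, -0.087, 2.209]
ft_force: [-0.2, -0.6, -1.4]
gripper_width: 0.225
finger_force: 90.9
[-9.100e-01 -2.200e-01  5.070e-01  2.128e+00 -1.000e-03  1.131e+00
  2.250e-01] [0.265 0.081 0.325] [ 3.044 -0.087  2.209]
[0.2378 0.5702 0.3892 0.3297] 22.477113289700576 mm
[ 0.1898  0.5773  0.363   0.3336 -0.0179 -0.0344 -0.0169] 22.538655953486533 mm
[ 2.443e-01  5.778e-01  3.821e-01  3.484e-01  0.000e+00 -0.000e+00
  0.000e+00  0.000e+00 -0.000e+00  0.000e+00 -5.500e-03 -1.860e-02
 -4.000e-04] 0.0006800537615259117
```

The model fits to under 0.001 mm. Now I'll search for comfortable insertion configurations over roll about the pin.

```bash
cat >> kin.py <<'E'
lo=np.array([-3.08,-.24,-1.43,0,-1.52,.17,-2.89]);hi=np.array([3.08,2.05,1.35,2.5,4.66,1.96,2.89]);mid=(lo+hi)/2;hw=(hi-lo)/2
def ik(P,Q,p,q0,w=1e-3):
    def f(q):
        a,b=fk2(q,p);return np.r_[(a-P)*10,(b.inv()*Q).as_rotvec()*3,w*(q-q0)]
    m=least_squares(f,np.clip(q0,lo+.03,hi-.03),bounds=(lo+.02,hi-.02),max_nfev=60);return m.x,np.abs(m.fun[:6]).max()
E
python3 - <<'E'
from kin import *
from h import inspose
p,_=fit();rng=np.random.default_rng(0);h=[.5324,.1194,.094]
for yaw in range(0,360,45):
    res=[]
    for k in range(10):
        q0=rng.uniform(lo,hi);ok=[];mg=[];q=q0
        for gap in(.09,.0):
            q,e=ik(*inspose(gap,h,yaw=np.radians(yaw)),p,q);ok.append(e);mg.append((np.minimum(q-lo,hi-q)).min());
            if gap==.09:qa=q
        if max(ok)<.01:res.append((round(min(mg),3),qa.round(2).tolist(),q.round(2).tolist()))
    res.sort(reverse=True)
    print(yaw,len(res),*res[:2])
E
```

```text
0 1 (np.float64(0.02), [0.73, 0.43, -1.41, 2.48, 1.71, 0.59, 2.65], [0.47, 0.66, -1.17, 2.47, 2.0, 0.77, 2.44])
45 0
90 2 (np.float64(0.021), [0.37, 0.23, -0.8, 2.48, 2.04, 0.26, -2.34], [0.21, 0.49, -0.69, 2.47, 2.34, 0.49, -2.61]) (np.float64(0.02), [0.26, 0.21, -0.65, 2.48, 2.16, 0.22, -2.45], [0.18, 0.48, -0.65, 2.47, 2.38, 0.48, -2.65])
135 6 (np.float64(0.027), [0.66, 0.34, -1.23, 2.47, 1.78, 0.45, -1.32], [0.42, 0.6, -1.05, 2.46, 2.06, 0.68, -1.55]) (np.float64(0.02), [0.74, 0.43, -1.41, 2.47, 1.7, 0.58, -1.25], [0.49, 0.67, -1.19, 2.46, 1.98, 0.77, -1.46])
180 4 (np.float64(0.03), [0.66, 0.34, -1.23, 2.47, 1.77, 0.45, -0.53], [0.43, 0.6, -1.07, 2.46, 2.05, 0.68, -0.75]) (np.float64(0.02), [0.73, 0.43, -1.41, 2.47, 1.69, 0.59, -0.47], [0.47, 0.65, -1.17, 2.46, 1.99, 0.76, -0.69])
225 4 (np.float64(0.028), [0.56, 0.29, -1.07, 2.47, 1.85, 0.37, 0.19], [0.36, 0.56, -0.95, 2.46, 2.13, 0.61, -0.05]) (np.float64(0.025), [0.16, 0.2, -0.55, 2.48, 2.21, 0.2, -0.15], [0.04, 0.45, -0.45, 2.46, 2.55, 0.42, -0.47])
270 5 (np.float64(0.021), [0.14, 0.2, -0.52, 2.48, 2.24, 0.2, 0.6], [-0.02, 0.44, -0.37, 2.47, 2.64, 0.4, 0.22]) (np.float64(0.02), [0.73, 0.43, -1.41, 2.47, 1.7, 0.59, 1.09], [0.47, 0.66, -1.18, 2.46, 1.98, 0.77, 0.88])
315 4 (np.float64(0.021), [0.52, 0.28, -1.02, 2.48, 1.89, 0.35, 1.71], [0.34, 0.55, -0.92, 2.47, 2.15, 0.61, 1.49]) (np.float64(0.02), [0.73, 0.43, -1.41, 2.48, 1.7, 0.59, 1.87], [0.46, 0.65, -1.17, 2.47, 2.0, 0.76, 1.65])
```

```bash
J='from workcell import sensors;o=sensors.get_obs();print(o["joints"].round(3),o["ee_pos"].round(3),o["eef_rot"].round(3))'
python3 -m creep '[0,0,0,0,0,0,10,0,0,0,0,0,0,10,0,0,0,0,0,0,10]' >/dev/null; python3 -c "$J"
python3 -m creep '[0,1,0,0,0,0,10,0,2,0,0,0,0,10,0,2,0,0,0,0,10,0,2,0,0,0,0,10,0,2,0,0,0,0,10]'>/dev/null; python3 -c "$J"
```

```text
[-9.200e-01 -2.180e-01  5.150e-01  2.127e+00  1.000e-03  1.130e+00
  2.200e-01] [0.266 0.081 0.325] [ 3.046 -0.087  2.207]
[-0.938 -0.097  0.559  2.036 -0.062  1.119  0.28 ] [0.313 0.116 0.33 ] [ 3.047 -0.087  2.209]
```

```bash
cat >> kin.py <<'E'
def jac(q,p):
    a,b=fk2(q,p);J=np.zeros((6,7))
    for i in range(7):
        d=q.copy();d[i]+=1e-5;a2,b2=fk2(d,p);J[:3,i]=(a2-a)/1e-5;J[3:,i]=(b2*b.inv()).as_rotvec()/1e-5
    return a,b,J
def sim(q,P,Q,p,n=15,W=np.array([.3]*3+[1]*3)*0+1):
    """least-norm tracking with joints held at their limits; returns q, error, smallest margin"""
    q=q.copy();a0,b0=fk2(q,p);rv=(b0.inv()*Q).as_rotvec()
    for k in range(1,n+1):
        Pt=a0+(P-a0)*k/n;Qt=b0*R.from_rotvec(rv*k/n)
        a,b,J=jac(q,p);dx=np.r_[Pt-a,(Qt*b.inv()).as_rotvec()];free=np.ones(7,bool)
        for _ in range(3):
            dq=np.zeros(7);Jf=J[:,free];dq[free]=Jf.T@np.linalg.solve(Jf@Jf.T+1e-5*np.eye(6),dx)
            bad=((q+dq<lo+.01)|(q+dq>hi-.01))&free
            if not bad.any():break
            free&=~bad
        q=np.clip(q+dq,lo+.005,hi-.005)
    a,b=fk2(q,p);return q,np.linalg.norm(a-P)+.2*np.linalg.norm((b.inv()*Q).as_rotvec())
E
python3 - <<'E'
from kin import *
p,_=fit()
import json;D=json.load(open("D.json"))
def test(qa,qb):
    P,Q=fk2(np.array(qb),p);q,e=sim(np.array(qa),P,Q,p);print("sim",q.round(3),round(e,4),"real",np.round(qb,3))
test([-.92,-.218,.515,2.127,.001,1.13,.22],[-.938,-.097,.559,2.036,-.062,1.119,.28])
for i in(1,2,3,4):test(D[i][0],D[i+1][0])
E
```

```text
sim [-0.935 -0.097  0.557  2.036 -0.062  1.119  0.281] 0.0 real [-0.938 -0.097  0.559  2.036 -0.062  1.119  0.28 ]
sim [-1.337  0.191  1.328  2.163 -0.522  0.67   0.606] 0.0006 real [-1.284  0.154  1.231  2.163 -0.448  0.645  0.52 ]
sim [-1.149  0.299  1.226  1.952 -0.403  1.113  0.439] 0.0001 real [-1.144  0.294  1.214  1.953 -0.397  1.11   0.431]
sim [-1.563 -0.16   1.092  2.062  0.086  1.115  0.072] 0.0006 real [-1.574 -0.162  1.099  2.062  0.088  1.116  0.067]
sim [-0.947 -0.226  0.532  2.129  0.009  1.131  0.209] 0.0002 real [-9.100e-01 -2.200e-01  5.070e-01  2.128e+00 -1.000e-03  1.131e+00
  2.250e-01]
```

```bash
cat > plan.py <<'E'
from kin import *
from h import inspose
from workcell import sensors
import time,sys
p,_=fit();rng=np.random.default_rng(int(sys.argv[1]));q0=sensors.get_obs()["joints"];h=[.5324,.1194,.094]
P0,Q0=fk2(q0,p);best=[];t=time.time()
while time.time()-t<110:
    q=q0;W=[];E=0;n=rng.integers(1,3)
    for k in range(n):
        r,az=rng.uniform(.32,.6),rng.uniform(-.5,.9);P=np.array([r*np.cos(az),r*np.sin(az),rng.uniform(.26,.45)])
        ta,tm=rng.uniform(0,6.28),rng.uniform(0,.7);Q=R.from_rotvec([tm*np.cos(ta),tm*np.sin(ta),0])*R.from_euler("xyz",[np.pi,0,rng.uniform(.5,4.5)])
        if (Q.apply([0,0,.09])+P)[2]<.17:break
        q,e=sim(q,P,Q,p,12);E=max(E,e);W.append((P,Q))
        if e>.004:break
    else:
        for yaw in np.radians([60,90,120,150,180,210,240]):
            a,Qa=inspose(.09,h,yaw=yaw);qa,e1=sim(q,a,Qa,p,15)
            if e1>.002:continue
            b,_=inspose(.0,h,yaw=yaw);qb,e2=sim(qa,b,Qa,p,6)
            c=max(e1,e2)
            if c<.002:
                best.append((min((np.minimum(x-lo,hi-x)).min() for x in(qa,qb)),np.degrees(yaw).round(),[(P.round(3).tolist(),Q.as_euler("xyz").round(3).tolist()) for P,Q in W],q.round(2).tolist(),qa.round(2).tolist(),qb.round(2).tolist()))
best.sort(key=lambda b:-b[0]);print(len(best))
for b in best[:3]:print(b)
E
nproc; for i in 1 2 3 4; do python3 plan.py $i & done; wait
```

```text
4
this script no longer has the robot
93
(np.float64(0.028818589023372976), np.float64(210.0), [([0.379, -0.189, 0.346], [-2.528, -0.127, 3.052])], [-0.68, 0.22, 0.75, 1.91, 0.49, 1.24, 1.39], [0.67, 0.35, -1.26, 2.47, 1.76, 0.47, 0.0], [0.48, 0.66, -1.18, 2.46, 1.98, 0.77, -0.16])
(np.float64(0.02868044041207618), np.float64(180.0), [([0.304, 0.292, 0.35], [3.136, -0.058, 2.184]), ([0.411, -0.133, 0.394], [-2.853, 0.37, 2.686])], [-0.8, -0.05, 0.67, 1.92, 0.52, 1.18, 0.74], [0.61, 0.31, -1.15, 2.47, 1.8, 0.4, -0.55], [0.45, 0.63, -1.12, 2.46, 2.02, 0.72, -0.72])
(np.float64(0.028449240777411955), np.float64(180.0), [([0.347, 0.336, 0.395], [2.96, 0.489, -2.146]), ([0.441, 0.148, 0.328], [2.558, -0.104, 1.653])], [-0.21, -0.09, -0.24, 2.22, 0.25, 0.44, -0.6], [0.51, 0.27, -1.0, 2.47, 1.9, 0.33, -0.64], [0.4, 0.58, -1.01, 2.46, 2.09, 0.65, -0.79])
75
(np.float64(0.02757205634107196), np.float64(150.0), [([0.358, -0.002, 0.409], [-2.822, 0.023, 2.754]), ([0.361, 0.052, 0.308], [-2.715, 0.166, -2.114])], [-1.0, -0.22, 0.38, 2.29, 0.58, 0.81, 1.6], [0.64, 0.33, -1.2, 2.47, 1.79, 0.43, -1
[... 849 characters left out ...]
2.46, 1.99, 0.76, -0.69])
(np.float64(0.028709253670411883), np.float64(180.0), [([0.352, -0.075, 0.355], [-2.65, 0.152, -3.111])], [-0.97, -0.08, 0.56, 2.07, 0.58, 1.26, 0.93], [0.63, 0.33, -1.19, 2.47, 1.79, 0.43, -0.54], [0.46, 0.64, -1.14, 2.46, 2.01, 0.74, -0.71])
(np.float64(0.02856494690898792), np.float64(210.0), [([0.489, 0.294, 0.347], [2.547, 0.162, -2.274]), ([0.442, 0.172, 0.311], [3.125, 0.271, 2.998])], [-1.32, 0.12, 0.89, 1.96, 0.05, 0.86, 0.96], [0.63, 0.33, -1.2, 2.47, 1.79, 0.43, -0.02], [0.46, 0.64, -1.14, 2.46, 2.01, 0.74, -0.19])Exception ignored in: <_io.TextIOWrapper mode='rw' encoding='UTF-8'>
Traceback (most recent call last):
BrokenPipeError: [Errno 32] Broken pipe
```

Least-norm tracking reproduces the controller. I'll check a single-waypoint candidate at row level.

```bash
cat >> kin.py <<'E'
def rows(q,P,Q,p,lim=(.045,7.5),verbose=False):
    zs=[];tip=9
    for k in range(60):
        a,b=fk2(q,p);d=P-a;rv=(b.inv()*Q).as_rotvec();s=min(1,lim[0]/max(np.linalg.norm(d),1e-9),np.radians(lim[1])/max(np.linalg.norm(rv),1e-9))
        # proportional, small pieces
        q,_=sim(q,a+d*s,b*R.from_rotvec(rv*s),p,4);a,b=fk2(q,p);tip=min(tip,(a+b.apply([0,0,.09]))[2])
        if s==1:break
    return q,k+1,tip,np.linalg.norm(a-P)*1e3+np.degrees(np.linalg.norm((b.inv()*Q).as_rotvec()))
E
python3 - <<'E'
from kin import *
from h import *
p,_=fit();q0=sensors.get_obs()["joints"];h=[.5324,.1194,.094]
for W,yaw in(([.352,-.075,.355,-2.65,.152,-3.111],180),([.379,-.189,.346,-2.528,-.127,3.052],210),([.441,-.044,.271,2.758,.466,1.605],210)):
    q=q0
    Q=R.from_euler("xyz",W[3:]);q,n,t,e=rows(q,np.array(W[:3]),Q,p);print(q.round(2),n,t.round(3),e.round(2))
    for g in(.1,.07,.0):
        q,n,t,e=rows(q,*inspose(g,h,yaw=np.radians(yaw)),p);print("  ",g,q.round(2),n,t.round(3),e.round(2))
W=[.352,-.075,.355,-2.65,.152,-3.111];go(np.array(W[:3]),R.from_euler("xyz",W[3:]))
E
```

```text
[-0.97 -0.08  0.56  2.07  0.58  1.26  0.93] 9 0.243 0.03
   0.1 [ 0.49  0.22 -0.94  2.47  1.87  0.27 -0.61] 7 0.123 0.2
   0.07 [ 0.47  0.34 -0.98  2.47  1.97  0.4  -0.71] 1 0.099 0.23
   0.0 [ 0.38  0.57 -0.98  2.46  2.1   0.63 -0.81] 2 0.041 0.07
[-0.67  0.22  0.74  1.91  0.49  1.24  1.39] 9 0.242 0.07
   0.1 [ 0.4   0.2  -0.82  2.47  1.95  0.23 -0.16] 9 0.124 1.11
   0.07 [ 0.39  0.31 -0.88  2.47  2.04  0.36 -0.25] 1 0.099 0.22
   0.0 [ 0.33  0.54 -0.9   2.46  2.16  0.59 -0.34] 2 0.041 0.07
[-0.82  0.08  0.48  2.26  0.81  0.73 -0.82] 7 0.196 0.02
   0.1 [ 0.7   0.32 -1.27  2.47  1.72  0.43  0.05] 15 0.123 0.0
   0.07 [ 0.61  0.44 -1.25  2.47  1.82  0.56 -0.05] 1 0.099 0.23
   0.0 [ 0.48  0.66 -1.18  2.46  1.98  0.77 -0.16] 2 0.041 0.08
t 12.75 shift [-5.802 -2.617 -1.583] turn [ 4.823 -3.922 -8.722] F [-0.6 -0.3 -1.7] w 0.224
```

```bash
python3 -m creep '[-0.65,-0.29,-0.18,0.54,-0.44,-0.97,10,-1.3,-0.58,-0.35,1.07,-0.87,-1.94,10,-1.95,-0.87,-0.53,1.61,-1.31,-2.91,10,-2.6,-1.16,-0.7,2.14,-1.74,-3.88,10,-3.2,-1.45,-0.88,2.68,-2.18,-4.85,10]'; python3 - <<'E'
from kin import *
from h import *
W=[.352,-.075,.355,-2.65,.152,-3.111];go(np.array(W[:3]),R.from_euler("xyz",W[3:]));print(sensors.get_obs()["joints"].round(2))
E
```

```text
t: 13.25
ee_pos: [0.3349, 0.0091, 0.3447]
eef_rot: [-2.938, 0.12, 2.727]
ft_force: [-0.1, -1.0, -2.1]
gripper_width: 0.22
finger_force: 90.9
t 13.25 shift [-1.681 -2.317  0.331] turn [ 2.134 -1.723 -3.862] F [-0.1 -1.  -2.1] w 0.22
[-0.95 -0.05  0.58  1.98  0.26  1.28  0.68]
```

```bash
python3 -m creep '[-0.4,-0.6,0.1,0.53,-0.43,-0.97,10,-0.8,-1.2,0.2,1.06,-0.86,-1.94,10,-1.2,-1.75,0.25,1.6,-1.29,-2.9,10,-1.6,-2.3,0.3,2.1,-1.7,-3.85,10,-1.6,-2.3,0.3,2.1,-1.7,-3.85,10]'; python3 - <<'E'
from kin import *
from h import *
p,_=fit();q=sensors.get_obs()["joints"];h=[.5324,.1194,.094];print(q.round(2))
for yaw in(150,165,180,195):
    t=inspose(.1,h,yaw=np.radians(yaw));a,n,tp,e=rows(q,*t,p);print(yaw,a.round(2),n,tp.round(3),e.round(2));go(*t)
E
```

```text
t: 13.75
ee_pos: [0.3487, -0.0735, 0.3547]
eef_rot: [-2.656, 0.15, -3.116]
ft_force: [-0.1, 1.5, -2.0]
gripper_width: 0.223
finger_force: 90.9
[-0.97 -0.08  0.55  2.08  0.58  1.26  0.92]
150 [ 0.52  0.23 -0.97  2.47  1.87  0.28 -1.13] 8 0.124 1.89
t 13.75 shift [-3.178  7.773  2.466] turn [-6.837 -2.492  6.124] F [-0.1  1.5 -2. ] w 0.223
165 [ 0.52  0.23 -0.98  2.47  1.86  0.28 -0.86] 7 0.124 1.48
t 13.75 shift [-3.184  7.784  2.454] turn [-6.38  -3.324  3.745] F [-0.1  1.5 -2. ] w 0.223
180 [ 0.5   0.22 -0.94  2.47  1.87  0.27 -0.61] 7 0.123 0.2
t 13.75 shift [-3.186  7.798  2.443] turn [-5.856 -4.104  1.364] F [-0.1  1.5 -2. ] w 0.223
195 [ 0.63  0.27 -1.14  2.47  1.77  0.35 -0.26] 7 0.123 0.04
t 13.75 shift [-3.184  7.812  2.434] turn [-5.268 -4.832 -1.018] F [-0.1  1.5 -2. ] w 0.223
```

```bash
python3 -m creep '[-0.32,0.78,0.24,-0.59,-0.41,0.14,10,-0.64,1.56,0.49,-1.17,-0.82,0.27,10,-0.96,2.34,0.73,-1.76,-1.23,0.41,10,-1.27,3.12,0.98,-2.34,-1.64,0.55,10,-1.59,3.9,1.22,-2.93,-2.05,0.68,10]'; python3 - <<'E'
from kin import *
from h import *
p,_=fit();q=sensors.get_obs()["joints"];h=[.5324,.1194,.094];print(q.round(2))
t=inspose(.1,h,yaw=np.pi);a,n,tp,e=rows(q,*t,p);print(a.round(2),n,tp.round(3),e.round(2));go(*t)
E
```

```text
t: 14.25
ee_pos: [0.4082, 0.0168, 0.2761]
eef_rot: [-2.971, 0.379, -3.12]
ft_force: [0.7, -0.2, -2.2]
gripper_width: 0.221
finger_force: 90.8
[-0.97 -0.05  0.6   2.24  0.5   0.7   0.84]
[ 0.52  0.23 -0.97  2.47  1.85  0.28 -0.59] 4 0.123 0.24
t 14.25 shift [-0.834  3.302  2.647] turn [-2.887 -2.026  0.619] F [ 0.7 -0.2 -2.2] w 0.221
```

```bash
python3 -m creep '[-0.1,0.41,0.33,-0.36,-0.25,0.08,10,-0.21,0.83,0.66,-0.72,-0.5,0.15,10,-0.31,1.24,0.99,-1.08,-0.75,0.23,10,-0.42,1.65,1.32,-1.44,-1.01,0.31,10,-0.52,2.06,1.65,-1.8,-1.26,0.39,10]'; python3 - <<'E'
from kin import *
from h import *
p,_=fit();q=sensors.get_obs()["joints"];h=[.5324,.1194,.094];print(q.round(2))
t=inspose(.1,h,yaw=np.pi);a,n,tp,e=rows(q,*t,p);print(a.round(2),n,tp.round(3),e.round(2));go(*t)
E
```

```text
t: 14.75
ee_pos: [0.4434, 0.0693, 0.2267]
eef_rot: [3.111, 0.513, 3.129]
ft_force: [-0.3, 0.9, -1.5]
gripper_width: 0.219
finger_force: 90.8
[-0.9   0.06  0.64  2.39  0.35  0.21  0.97]
[ 0.45  0.21 -0.88  2.47  1.9   0.25 -0.64] 2 0.123 0.03
t 14.75 shift [-0.125  1.067  1.24 ] turn [-1.105 -0.771  0.237] F [-0.3  0.9 -1.5] w 0.219
```

```bash
python3 - <<'E'
from kin import *
from h import *
p,_=fit();q=sensors.get_obs()["joints"];h=[.5324,.1194,.094]
for lim in((.004,.7),(.01,2)):
    for g in(.1,.13):
        t=inspose(g,h,yaw=np.pi);a,n,tp,e=rows(q,*t,p,lim);print(lim,g,a.round(2),n,e.round(2))
E
python3 -m creep '[-0.03,0.27,0.31,-0.28,-0.19,0.06,10,-0.06,0.53,0.62,-0.55,-0.38,0.12,10,-0.06,0.53,0.62,-0.55,-0.38,0.12,10]'; python3 - <<'E'
from kin import *
from h import *
p,_=fit();q=sensors.get_obs()["joints"];h=[.5324,.1194,.094];print(q.round(2))
t=inspose(.1,h,yaw=np.pi);a,n,tp,e=rows(q,*t,p);print(a.round(2),n,tp.round(3),e.round(2));go(*t)
E
```

```text
(0.004, 0.7) 0.1 [ 0.42  0.21 -0.85  2.47  1.92  0.24 -0.65] 13 0.01
(0.004, 0.7) 0.13 [ 0.68  0.13 -1.08  2.46  1.52  0.18 -0.25] 12 0.01
(0.01, 2) 0.1 [ 0.42  0.2  -0.84  2.47  1.93  0.24 -0.66] 5 0.33
(0.01, 2) 0.13 [ 0.69  0.13 -1.09  2.46  1.52  0.18 -0.25] 4 0.22
t: 15.05
ee_pos: [0.4476, 0.0714, 0.2155]
eef_rot: [3.113, 0.52, 3.132]
ft_force: [-0.6, -0.9, -2.5]
gripper_width: 0.221
finger_force: 90.7
[-0.4   0.08  0.09  2.4   0.68  0.19  0.62]
[ 0.41  0.2  -0.83  2.47  1.94  0.23 -0.67] 2 0.123 0.02
t 15.05 shift [-0.182  1.007  0.843] turn [-1.111 -0.706  0.265] F [-0.6 -0.9 -2.5] w 0.221
```

The elbow is swinging to the good branch (q5 rising, q3 falling). Continuing.

```bash
python3 -m creep '[-0.05,0.25,0.21,-0.28,-0.18,0.07,10,-0.09,0.5,0.42,-0.55,-0.35,0.13,10,-0.14,0.75,0.63,-0.83,-0.53,0.2,10,-0.18,1,0.84,-1.11,-0.7,0.26,10,-0.18,1,0.84,-1.11,-0.7,0.26,10]'; python3 - <<'E'
from kin import *
from h import *
p,_=fit();q=sensors.get_obs()["joints"];h=[.5324,.1194,.094];print(q.round(2))
t=inspose(.1,h,yaw=np.pi);a,n,tp,e=rows(q,*t,p);print(a.round(2),n,tp.round(3),e.round(2));go(*t)
E
```

```text
t: 15.55
ee_pos: [0.4613, 0.086, 0.1978]
eef_rot: [3.042, 0.57, 3.108]
ft_force: [0.1, -0.3, -2.2]
gripper_width: 0.224
finger_force: 90.8
[ 0.22  0.16 -0.6   2.45  1.67  0.2  -0.39]
[ 0.34  0.19 -0.74  2.47  1.99  0.21 -0.72] 1 0.124 0.49
t 15.55 shift [-0.067  0.531  0.129] turn [-0.544 -0.216  0.113] F [ 0.1 -0.3 -2.2] w 0.224
```

```bash
python3 -m creep '[-0.03,0.27,0.06,-0.27,-0.11,0.05,10,-0.06,0.53,0.13,-0.54,-0.22,0.11,10,-0.06,0.53,0.13,-0.54,-0.22,0.11,10,-0.06,0.53,0.13,-0.54,-0.22,0.11,10]'; python3 - <<'E'
from kin import *
from h import *
p,_=fit();q=sensors.get_obs()["joints"];h=[.5320,.1186,.0933];print(q.round(2))
t=inspose(.08,h,.001,yaw=np.pi);a,n,tp,e=rows(q,*t,p);print(a.round(2),n,tp.round(3),e.round(2));go(*t)
E
```

```text
t: 15.95
ee_pos: [0.4643, 0.1016, 0.1967]
eef_rot: [2.98, 0.59, 3.095]
ft_force: [-0.1, -0.4, -2.7]
gripper_width: 0.223
finger_force: 90.8
[ 0.34  0.19 -0.74  2.47  1.98  0.21 -0.7 ]
[ 0.37  0.27 -0.81  2.48  2.07  0.3  -0.8 ] 1 0.106 0.19
t 15.95 shift [ 0.036 -0.006  0.678] turn [-0.022 -0.011  0.032] F [-0.1 -0.4 -2.7] w 0.223
```

```bash
python3 -m creep '[0.04,0,0.3,0,0,0.03,10,0.04,0,0.68,0,0,0.03,10,0.04,0,0.68,0,0,0.03,10,0.04,0,0.68,0,0,0.03,10]'; python3 - <<'E'
from h import *
h=[.5320,.1186,.0933];print(sensors.get_obs()["joints"].round(2))
go(*inspose(.07,h,.001,yaw=np.pi))
o=sensors.get_obs();q=R.from_euler("xyz",o["eef_rot"])
P=o["ee_pos"]+q.apply([.001,0,.0884]);print("tip",P.round(4),[proj(k,P) for k in("top","side")])
P=o["ee_pos"]+q.apply([.001,0,.06]);print("mid",P.round(4),[proj(k,P) for k in("top","side")])
print("hole",[proj(k,h) for k in("top","side")])
import cv2
crop('top',222,205,50,42,8,'t5.png');crop('side',225,155,50,42,8,'s5.png')
cv2.imwrite('pics/c5.png',np.hstack([cv2.imread('pics/t5.png'),cv2.imread('pics/s5.png')]))
E
```

```text
t: 16.35
ee_pos: [0.4742, 0.105, 0.1792]
eef_rot: [2.978, 0.589, 3.094]
ft_force: [-0.0, -0.5, -1.8]
gripper_width: 0.219
finger_force: 90.8
[ 0.36  0.27 -0.81  2.48  2.06  0.3  -0.79]
t 16.35 shift [-0.02  -0.027  0.334] turn [-0.013 -0.019  0.022] F [-0.  -0.5 -1.8] w 0.219
tip [0.5224 0.1171 0.1061] [array([244.2, 227.8]), array([244.3, 187. ])]
mid [0.5067 0.1132 0.1294] [array([244.6, 232. ]), array([238.6, 181.3])]
hole [array([244.2, 225.3]), array([247.7, 190.1])]
```

View pics/c5.png

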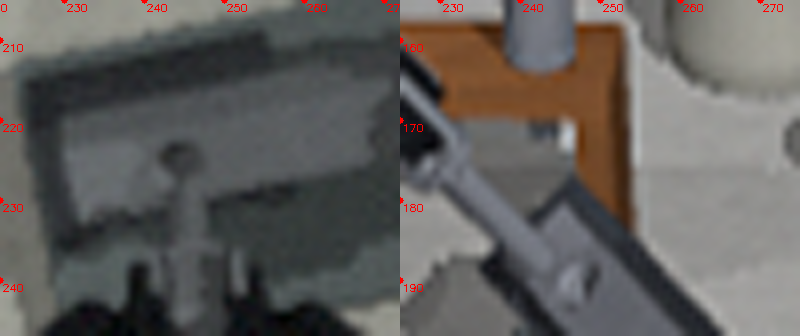

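In c5 the hole is at top (244.2,224.3) and the shank tip at about (244.8,227.1), so the pin is roughly 1 mm off toward −y. The side view, with tip (243.1,187.3) and hole (246.7,189.8), agrees. I'll correct by +1.2 mm in tool y and descend by feel.

```bash
python3 -m creep '[0,0.03,0.25,0,0,0,10,0,0.03,0.45,0,0,0,10,0,0.03,0.55,0,0,0,10,0,0.03,0.62,0,0,0,10,0,0.03,0.69,0,0,0,10]'; python3 -c "
from h import *
go(*inspose(.05,[.5320,.1186,.0933],.001,yaw=np.pi))"
```

```text
t: 16.95
ee_pos: [0.4873, 0.1087, 0.1634]
eef_rot: [2.978, 0.593, 3.094]
ft_force: [2.1, 0.9, 2.2]
gripper_width: 0.22
finger_force: 91.1
t 16.95 shift [ 0.046 -0.057  0.31 ] turn [-0.015  0.021  0.027] F [2.1 0.9 2.2] w 0.22
```

```bash
python3 -m creep '[0,0,0.07,0,0,0,10,0,0,0.14,0,0,0,10,0,0,0.2,0,0,0,10]'; python3 -c "
from h import *
go(*inspose(.05,[.5320,.1186,.0933],.001,yaw=np.pi))"
```

```text
t: 17.25
ee_pos: [0.4907, 0.1096, 0.1583]
eef_rot: [2.978, 0.593, 3.093]
ft_force: [4.5, -0.1, 4.7]
gripper_width: 0.22
finger_force: 91.2
t 17.25 shift [ 0.043 -0.058  0.103] turn [-0.012  0.018  0.024] F [ 4.5 -0.1  4.7] w 0.22
```

It's entering (11 mm in), with a side force up the slope. I'll ease that and go on.

```bash
python3 -m creep '[-0.05,0,0.1,0,0,0,10,-0.05,0,0.2,0,0,0,10,-0.05,0,0.3,0,0,0,10,-0.05,0,0.4,0,0,0,10]'; python3 -c "
from h import *
go(*inspose(.03,[.5320,.1186,.0933],.001,yaw=np.pi)); print(RR.inv().apply(sensors.get_obs()['ft_force']+[0,0,1.8]).round(1),sensors.get_obs()['joints'].round(2))"
```

```text
t: 17.65
ee_pos: [0.4978, 0.1112, 0.1486]
eef_rot: [2.978, 0.591, 3.094]
ft_force: [4.2, 0.2, 5.9]
gripper_width: 0.22
finger_force: 91.1
t 17.65 shift [ 0.056 -0.056  0.366] turn [-0.01   0.     0.026] F [4.2 0.2 5.9] w 0.22
[ 7.9 -0.8  4. ] [ 0.33  0.4  -0.84  2.47  2.13  0.44 -0.86]
```

```bash
python3 -m creep '[-0.08,0,0.13,0,0,0,10,-0.08,0,0.26,0,0,0,10,-0.08,0,0.4,0,0,0,10,-0.08,0,0.53,0,0,0,10]'; python3 -c "
from h import *
go(*inspose(.02,[.5320,.1186,.0933],.001,yaw=np.pi)); print(RR.inv().apply(sensors.get_obs()['ft_force']+[0,0,1.8]).round(1),sensors.get_obs()['moment'].round(2))"
```

```text
t: 18.05
ee_pos: [0.5074, 0.1132, 0.1359]
eef_rot: [2.978, 0.588, 3.095]
ft_force: [0.6, 0.5, -0.2]
gripper_width: 0.222
finger_force: 90.9
t 18.05 shift [ 0.084 -0.05   0.165] turn [-0.008 -0.027  0.026] F [ 0.6  0.5 -0.2] w 0.222
[1.5 0.4 0.9] [0.03 0.41 0.11]
```

```bash
python3 -m creep '[0,0,0.13,0,0,0,10,0,0,0.27,0,0,0,10,0,0,0.4,0,0,0,10,0,0,0.53,0,0,0,10,0,0,0.6,0,0,0,10]'; python3 -c "
from h import *
go(*inspose(.0,[.5320,.1186,.0933],.001,yaw=np.pi)); print(RR.inv().apply(sensors.get_obs()['ft_force']+[0,0,1.8]).round(1))"
```

```text
t: 18.55
ee_pos: [0.5179, 0.1154, 0.1215]
eef_rot: [2.978, 0.589, 3.094]
ft_force: [-0.3, 0.6, -1.8]
gripper_width: 0.216
finger_force: 90.9
t 18.55 shift [ 0.105 -0.044  0.231] turn [-0.012 -0.017  0.022] F [-0.3  0.6 -1.8] w 0.216
[-0.1  0.7  0.1]
```

```bash
python3 -m creep '[0,0,0.05,0,0,0,10,0,0,0.1,0,0,0,10,0,0,0.15,0,0,0,10,0,0,0.18,0,0,0,10]'; python3 -c "
from h import *
go(*inspose(.0,[.5320,.1186,.0933],.001,yaw=np.pi)); print(RR.inv().apply(sensors.get_obs()['ft_force']+[0,0,1.8]).round(1))"
python3 -m creep '[0,0,0.03,0,0,0,10,0,0,0.06,0,0,0,10,0,0,0.09,0,0,0,10]'; python3 -c "
from h import *
go(*inspose(.0,[.5320,.1186,.0933],.001,yaw=np.pi)); print(RR.inv().apply(sensors.get_obs()['ft_force']+[0,0,1.8]).round(1))"
```

```text
t: 18.95
ee_pos: [0.5211, 0.1163, 0.1176]
eef_rot: [2.978, 0.59, 3.094]
ft_force: [0.9, 0.1, -2.0]
gripper_width: 0.223
finger_force: 90.9
t 18.95 shift [ 0.119 -0.05   0.063] turn [-0.011 -0.008  0.026] F [ 0.9  0.1 -2. ] w 0.223
[ 0.7 -0.1 -0.7]
t: 19.25
ee_pos: [0.5219, 0.1165, 0.1163]
eef_rot: [2.979, 0.592, 3.096]
ft_force: [-21.1, -8.0, 33.9]
gripper_width: 0.217
finger_force: 95.9
t 19.25 shift [ 0.116 -0.051  0.011] turn [-0.015  0.006  0.043] F [-21.1  -8.   33.9] w 0.217
[ 2.1 -2.7 42.1]
```

The collar is seated: the force rose sharply at the predicted depth. Relieving the load, then releasing.

```bash
python3 -m creep '[0,0,-0.05,0,0,0,10,0,0,-0.06,0,0,0,10]'; python3 -c "
from h import *
go(*inspose(.0,[.5320,.1186,.0933],.001,yaw=np.pi)); print(RR.inv().apply(sensors.get_obs()['ft_force']+[0,0,1.8]).round(1))"
```

```text
t: 19.45
ee_pos: [0.5215, 0.1164, 0.1171]
eef_rot: [2.978, 0.59, 3.094]
ft_force: [-0.3, -0.4, -1.1]
gripper_width: 0.225
finger_force: 91.1
t 19.45 shift [ 0.122 -0.052  0.042] turn [-0.011 -0.005  0.028] F [-0.3 -0.4 -1.1] w 0.225
[ 0.1 -0.3  0.8]
```

```bash
python3 -m creep '[0,0,0.03,0,0,0,10,0,0,0.03,0,0,0,10]'; python3 -m creep '[0,0,0,0,0,0,22,0,0,0,0,0,0,30,0,0,0,0,0,0,45,0,0,0,0,0,0,60,0,0,0,0,0,0,60]'; python3 -m creep '[0,0,-0.5,0,0,0,60,0,0,-1,0,0,0,60,0,0,-2,0,0,0,60,0,0,-3,0,0,0,60,0,0,-3.5,0,0,0,60]'; python3 - <<'E'
from h import *
import cv2
a=optics.grab_frame('side');cv2.imwrite('pics/f.png',a[:,:,::-1])
b=cv2.imread('pics/side0.png')
# handle / collar expected pixels if seated
n=RR.apply([0,0,1]);h=np.array([.532,.1186,.0933])
for d in(0,.006,.052):print(d,[proj(k,h+n*d) for k in('top','side')])
g=cv2.cvtColor(a,cv2.COLOR_RGB2HSV)
for v in range(168,196):print(v,' '.join('%3d'%x for x in a[v,218:258].mean(1)))
E
```

```text
t: 19.65
ee_pos: [0.5219, 0.1165, 0.1165]
eef_rot: [2.978, 0.591, 3.095]
ft_force: [-6.4, -2.0, 8.9]
gripper_width: 0.217
finger_force: 92.7
t: 20.15
ee_pos: [0.5221, 0.1166, 0.1161]
eef_rot: [2.978, 0.59, 3.094]
ft_force: [0.5, -0.4, -0.2]
gripper_width: 0.707
finger_force: 0.0
t: 20.65
ee_pos: [0.4628, 0.1023, 0.2039]
eef_rot: [2.978, 0.592, 3.095]
ft_force: [-0.1, -0.8, -0.4]
gripper_width: 0.706
finger_force: 0.0
0 [array([244.2, 225.3]), array([247.7, 190.1])]
0.006 [array([244.3, 226.2]), array([246.6, 188.9])]
0.052 [array([245. , 232.9]), array([237.3, 179.8])]
168  37  18  26  28  29  23  14  21  86 128  75  79  77  82  78  79  80  79  80  80  79  80  80  80  80  82  80  80  77  80  82  82  80  54  42  87 168 159 158 154
169  84  40  32  24  25  11  18  52 113 119  87  88  91  90  92  91  89  91  89  90  90  88  88  76  80  76  78 101  86  78  81  84  79  51  44  88 171 158 155 156
170 113  86  59  24  16  23  69  98 120 103 103 105 108 103 104 105 106 106 105 105 104 102  99  71  67  65  71 136 135  71  77  80  79  49  40  80 169 159 155 155
171 111 113  89  51  62  87 112 
[... 3367 characters left out ...]
 106 125 111  90  98  98 100 101  81  51  44
192  85  88  90  93  92  94  92  92  90  89  92  93 101 108 107 109 109 107 110  94  38  25  24  21  44 116  98  87 104 123 109  96  96  97  98  98  98 102  75  49
193  82  89  91  91  92  93  92  89  90  90  92  94 107 105 105 106 105 107 108 108  83  45  22  28  38  63  64  96  97 107  96  98  98  98  98  98 100 104 101  75
194 109 112  84  87  87  89  90  90  92  90  90  98 106 107 106 106 105 105 108 108 112  92  48  34  27  29  69  96  97  98  99  98  98  96  98  97  99 110 101  97
195 147 147 114 111  83  85  86  87  88  95  96 106 103 105 104 105 105 106 105 107 110 106  83  49  29  28  60  96 103  99 100  99  98  98  97 100  99 100  99 102
```

The handle top sits at side (237,180), exactly where it belongs with the pin seated. The gripper is clear, so I'm handing in.

```bash
python3 -c "
from workcell import env
print(env.hand_in())"
```

```text
the job is handed in; nothing more can be done
None
```

The job is handed in with the mandrel against the stop, the long pin through the mandrel and saddle with its collar seated, and the gripper clear; seating the pin briefly peaked at about 42 N at the wrist, and no verdict came back.

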